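# Unlock and open the sliding cover of a bench battery box

## Task

Open the red battery box: take the blue flat-bladed key from its wooden stand and with it (never with the fingers on the clamps or screws) turn both captive brass screws, one upright and one on the slanted clamp, a quarter turn anticlockwise to their stops. Then, with the screws undone, slide the black cover along its rails toward the robot until it meets the front stop and the battery bay is fully open. Put the key back upright in its stand, before or after sliding the cover, and leave the other things on the bench where they are.

Things in the scene. Friction and masses are not known exactly. Their poses are not given: they have to be found in the camera images.
- battery_box: red box fixed on the bench, 220 (x) x 100 (y) x 60 high. Origin on the bench, 5 mm behind its underside's centre; +x to its rear, -x to its front (robot side), z up. Its top, the deck (x -115 to 105), has 4 high rails along both edges (inner faces at y 46.5, -46.5) and 10 high stops: front one's inner face at x -98, rear one's at x 96. Clamps stand at x -32, y +67 and y -67; which is where varies.
- bay (a point): middle of the mouth of the battery bay in the deck, at x 47, y 0, z 60 of the box; the bay spans x 14 to 80 and y -35 to 35 of the box, with a yellow battery inside.
- cover: loose black plate between the rails (2 play each side), 100 (x) x 89 (y) x 10 thick, 0.16 kg; origin under its centre, axes as the box's; starts at about x 43 of the box, at x -48 meets the front stop. Orange thumb rib on top: 8 (x) x 50 (y) x 7 high, from x -28 to -20. Held by friction and, until undone, the screws' bars (do not pull before: they need room to swing); a fingertip pressed behind the rib draws it.
- flat_clamp: grey block fixed beside the box, 66 (x) x 34 (y) x 63 high, with a level top that carries the upright screw; origin under its centre on the bench, axes as the box's. Not to be touched by the fingers.
- slant_clamp: grey block fixed beside the box, about 75 (x) x 34 (y), with a face that slants 30 degrees, facing up and towards the robot, and carries the slanted screw; highest point 81; origin on the bench under the screw's middle, axes as the box's. Not to be touched by the fingers.
- flat_screw (a joint): angle of the upright screw: 0 = locked (bar and slot across the box), grows anticlockwise seen from above the head, pi/2 = stop, undone. Friction 0.10 N m; it stays where it is left.
- slant_screw (a joint): angle of the slanted screw, likewise (anticlockwise seen looking onto its head).
- flat_screw_slot (a point): centre of the slot's floor in the upright screw, 73 above the bench; turns with the screw: z outward along its axis, y along the slot. Brass head 34 across; one straight slot right across it, 8 wide, 8 deep, 31 long, open-ended, dark floor. Under the head a steel bar 56 x 8 x 5 lies along the slot (middle 5.5 below the slot floor); when locked its end stands 20 in front of the cover.
- slant_screw_slot (a point): the same for the slanted screw: z is its axis, tilted 30 degrees from vertical towards the box's -x; the slot floor's centre lies 2.75 mm to -x and 72.3 above the clamp's origin. The key must be held along this axis.
- key: the key, loose, 122 tall, 0.15 kg, standing upright in the stand. Origin at the middle of the blade's tip, z up along the shank to the handle. Steel blade 24 wide (x) x 4 thick (y), from z 0 to 14; round shank of 14 diameter up to z 54; round flange of 46 diameter from z 54 to 60; blue square handle 24 x 24 (faces square to x and y) from z 60 to 122; a yellow line along the handle's top lies along the blade.
- key_tip (a point): middle of the key's blade tip (the key's origin; axes as the key's).
- key_grip (a point): middle of the handle, 94 above the blade's tip: a good place to grip (24 wide across either pair of faces).
- stand: wooden block fixed on the bench, 64 x 64 x 70 high, with a square hole 32 x 32 from the top, with a floor; origin under its centre on the bench. The key's flange rests on its top, so that the blade's tip is 16 above the bench.
- spray_can: bystander: blue-labelled can, 60 diameter x about 170 high, beside the box; origin under its centre.
- glue_bottle: bystander: white bottle with a yellow cap, 60 diameter x about 130 high, beside the box; origin under its centre.
- coffee_tin: bystander: open steel tin, 76 diameter x 95 high; origin under its centre.
- tape_measure: bystander: yellow tape measure, 62 x 36 x 72 high, behind the box; origin under its centre.
- wrench: bystander: steel wrench lying flat on the left of the bench; origin under its middle.
- hammer: bystander: wooden-handled hammer, about 300 long, under 45 high, lying flat on the right of the bench; origin under its middle.
- disc_stack: bystander: stack of three grinding discs, 116 diameter x 36 high, on the left of the bench; origin under its centre.
Things that resemble listed ones, but are neither listed nor needed, are in the scene too. What is meant by the cover is not green, pink or purple, and is the larger of those in its own colour.

How it is judged:
By the outcome, as a careful person would: the job done as asked, in the order asked, and still so for the second after the job is handed in, with the robot touching nothing.
It also fails if it takes over 67 s, if anything falls off the work surface, if the arm or the gripper's body presses on something with over 40 N, if the wrist force passes 120 N, or if a joint passes its speed limit or range.

## Robot

A 6-joint arm with a two-finger parallel gripper is mounted at the origin on the work surface. World frame = base frame: x ahead of the robot, y to its left, z up, the work surface at z = 0. Lengths are in m, angles in rad, forces in N, time in s.
With the tool pointing down it reaches from about 0.3 to 0.875 m from the base axis. Payload 6.4 kg.
Tool frame: the origin (TCP) lies midway between the tips of the shut fingers; the grasp point (between the pads) lies 19 mm behind it (ctrl.pinch_z is the distance from the TCP to the grasp point, in m); z points along the fingers, y is the line along which they close (so a half turn about z gives the same grasp; the last joint's range is limited). The gripper opens to 85 mm and grips with 20 to 120 N. Pads are 22 mm wide; open, the fingers measure 114 mm over their backs; the gripper's body (76 mm by 85 mm) begins 54 mm behind the grasp point. The pads swing forward as they close: fully open they stand 13 mm farther back than shut.
Start: joints at [-1.366, 0.181, 1.607, -0, 1.354, -0.206], TCP at [0.23, -0.527, 0.231] pointing down, gripper open.
Joint ranges: [-2.99, 2.99], [-0.89, 2.07], [0.3, 2.58], [-1.14, 4.28], [0, 2.63], [-3.12, 3.12]. Speed limits (rad/s): [2.57, 2.57, 3.01, 3.14, 3.14, 3.14].

## Interface

Orientations are given as a unit quaternion [w, x, y, z].
In Python, from bench import ctrl gives the robot as it stands.
- The arm moves only by the tool apply_moves, never from a script. Its argument "moves" is a list of rows, each an object with "jaw": the opening, from 0 (shut) to 1 (fully open); "offset": the shift along the tool's x, y, z in mm, a list of three; "rot": the turn, a rotation vector about the tool's x, y, z in degrees, a list of three. In form: [{"jaw": jaw, "offset": [dx, dy, dz], "rot": [ax, ay, az]}, ...]. A call has exactly 5 rows; each row shifts and turns the commanded pose from where the row before left it, along the tool's axes as they then stand; what a row does not reach is not made up. A row lasts 1/8 s, in which the tool goes at most 62.5 mm and 10.7 degrees, less where a joint would pass 70% of its speed; a pose out of reach is approached as far as the arm can. A call is refused whole if a number of a shift passes 62.5 or a number of a turn 10.7, either way. A call with a gripper value outside its range is refused whole. The fingers move at their own pace and stop on an object; the grip force is fixed at half the most. Time passes only in rows, so rows that do not move let the fingers close, or fill a call up. It gives the time, the measured TCP pose, the force, the opening and the grip force at its end, in the units of the state.
- ctrl.get_obs(): the state, without advancing time (a new reading comes with each control period).
- ctrl.camera(name): name is "scene" or "top" or "wrist"; returns (picture, depth): 480x640x3 uint8, red, green, blue; 480x640 float32, m along the optical axis (not along the pixel's ray), 0 where there is no reading.
- ctrl.camera_params(name): a dict with "K" (3x3 intrinsics, pixels), "cam_to_world" (4x4, takes a point from camera to world coordinates); the wrist camera has in their place "mount" (4x4, takes a point from camera to tool coordinates, whose origin is the TCP and whose axes are the flange's). Camera axes: x right, y down, z forward; pixel columns grow to the right and rows downward; lengths in m; the calibration is good to about 2 mm. The wrist camera is an equidistant fisheye: a pixel r from the principal point sees the ray r / f radians off the axis. A picture is of the moment at which its call begins: read the wrist's pose just before it. camera_params takes no time and is no camera call.
- ctrl.hand_in(): hands the job in; it is judged then, once.
Trained networks look in the newest picture that a camera, given by its name, has taken for a name from the list of things; names that differ only in an ending like _2 or _b are one class to them, and where a whole thing is asked for, a point or a joint stands for the part that bears it (a point fixed in the world has none). Each returns a list of dicts, best first, with "score" (0 to 1); they miss things now and then, are a little off and sometimes report something else, mostly with a low value. They report only what shows in the picture. A call takes as long as a camera call. They do not tell look-alikes from the thing itself.
- ctrl.outline_of(camera, target): "region" (480x640 bool, what is visible of it) and "position" ([column, row] in pixels, amid what is visible of it).
The state is a dict: "time_s": time; "q": joint angles; "dq": joint speeds; "joint_efforts": joint torques, N m; "eef_pos": TCP position; "eef_rot": TCP orientation; "wrist_force": force on the tool from outside, world axes, zero at the start; "torque": the same for the moment, N m; "opening": opening from 0.0 (shut) to 1.0 (fully open); "grasp_force": force on a finger pad.
Only numpy, scipy, OpenCV 4.12 (cv2) and the standard library are available. Lean on these libraries where they do the work, as an engineer would, in place of code of your own. Each camera call takes 0.05 s, during which the arm holds its last target. There are 200 camera calls.

## Working session

There is one attempt and no reset: what is moved stays moved. The work goes in short steps, Python scripts to look and compute and a tool call to move; the robot and the scene stay as the last step left them, time stands still between calls to the robot, and variables do not carry over. Pictures are saved under pics/ and viewed, at most 11 in all, crops included, and the job is handed in when it is done.

Besides the shell and the picture viewer there is one more tool, called as name(argument=value, ...), one argument or row to a line, values as JSON. apply_moves: Moves the arm, as the interface text tells. Its arguments: {"type":"object","properties":{"moves":{"type":"array"}},"required":["moves"]}

```bash
ls; mkdir -p pics
cat > h.py <<'E'
import numpy as np, cv2
from bench import ctrl
from scipy.spatial.transform import Rotation as R
def cloud(name, depth, P=None):
    P=P or ctrl.camera_params(name); K=np.array(P["K"]); T=np.array(P["cam_to_world"])
    v,u=np.mgrid[0:480,0:640]
    p=np.stack([(u-K[0,2])/K[0,0]*depth,(v-K[1,2])/K[1,1]*depth,depth],-1)
    w=p@T[:3,:3].T+T[:3,3]; w[depth<=0]=np.nan; return w
E
python3 - <<'E'
from h import *
o=ctrl.get_obs(); print(o)
for c in ("scene","top"):
    im,d=ctrl.camera(c); cv2.imwrite(f"pics/{c}0.png",im[:,:,::-1]); w=cloud(c,d); np.savez(f"{c}0.npz",im=im,w=w)
    for t in ["battery_box","cover","flat_clamp","slant_clamp","flat_screw","slant_screw","key","stand","bay"]:
        for r in ctrl.outline_of(c,t)[:3]:
            if r["score"]<.3: continue
            g=r["region"]; q=w[g]; q=q[~np.isnan(q[:,0])]
            if len(q): print(c,t,round(r["score"],2),np.round(r["position"]),g.sum(),np.round(np.median(q,0),3),np.round(np.percentile(q,3,0),3),np.round(np.percentile(q,97,0),3))
P=ctrl.camera_params("wrist");print(P)
E
```

```text
pics
{'time_s': 0.0, 'q': array([-1.36631491e+00,  1.81540233e-01,  1.60801010e+00,  1.69278023e-05,
        1.35380316e+00, -2.06282962e-01]), 'dq': array([-0.00017473, -0.00085326, -0.00041745, -0.00113508, -0.00174865,
        0.00096918]), 'joint_efforts': array([ 8.10202237e-04, -4.44867110e+01, -3.51334405e+01, -3.73658859e-04,
        8.96408572e-03,  9.52143921e-06]), 'eef_pos': array([ 0.22951853, -0.52660237,  0.2303836 ]), 'eef_rot': array([-8.80412029e-04,  9.78983106e-01,  2.03939460e-01,  9.05686430e-06]), 'wrist_force': array([ 0.07831959,  1.1093321 , -0.01172587]), 'torque': array([0.03394302, 0.00194215, 0.00760168]), 'grasp_force': 0.0, 'opening': 0.9990764081331671}
scene battery_box 0.89 [318. 250.] 2198 [0.515 0.007 0.061] [ 0.435 -0.041  0.004] [0.653 0.072 0.072]
scene battery_box 0.47 [401. 172.] 271 [0.559 0.418 0.008] [0.494 0.406 0.001] [0.646 0.437 0.013]
scene cover 0.85 [286. 197.] 447 [0.315 0.145 0.009] [0.279 0.115 0.003] [0.351 0.179 0.014]
scene cover 0.74 [343. 263.] 1268 [0.591 0.01  0.071] [ 0.542 -0.031  0.064] [0.639 0.057 0.077]
scene cover 0
[... 2363 characters left out ...]
p bay 0.86 [315. 243.] 2686 [0.492 0.024 0.061] [ 0.432 -0.029  0.052] [0.647 0.075 0.072]
top bay 0.59 [457. 247.] 374 [ 0.476 -0.275  0.103] [ 0.46  -0.295  0.073] [ 0.497 -0.264  0.14 ]
{'K': array([[371.64829954,   0.        , 315.2172811 ],
       [  0.        , 371.64829954, 241.54743935],
       [  0.        ,   0.        ,   1.        ]]), 'mount': array([[ 9.22942607e-04, -9.62743768e-01, -2.70413730e-01,
         6.71460552e-02],
       [ 9.99999569e-01,  8.61850276e-04,  3.44661595e-04,
        -6.85765969e-04],
       [-9.87646549e-05, -2.70413932e-01,  9.62744149e-01,
        -1.44385660e-01],
       [ 0.00000000e+00,  0.00000000e+00,  0.00000000e+00,
         1.00000000e+00]])}
```

View pics/scene0.png

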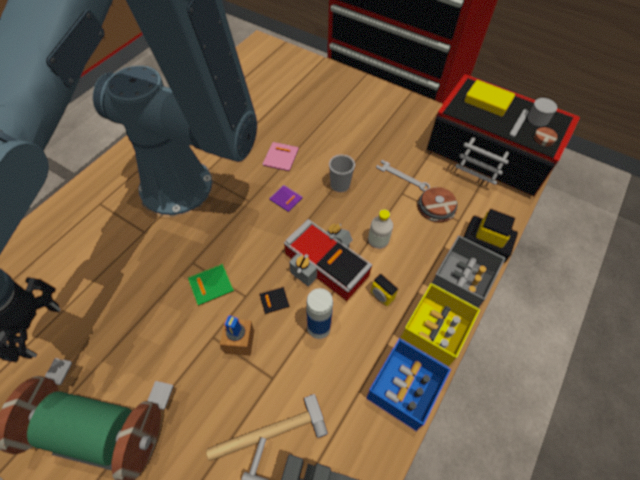

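View pics/top0.png

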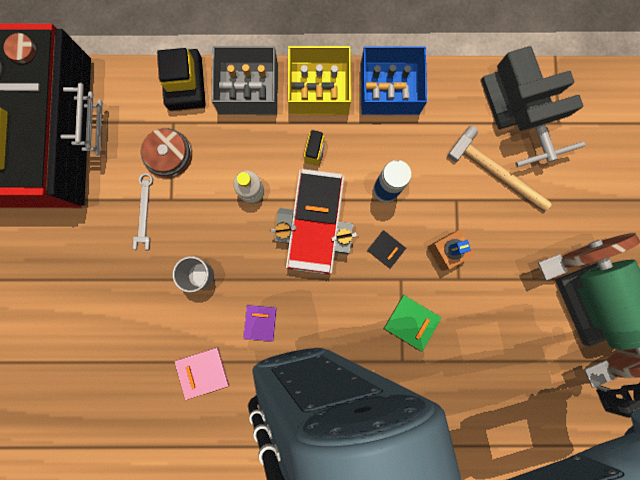

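Run:
```python
from h import *
# rectified height maps from top camera: box/clamps and key/stand
z=np.load("top0.npz"); w=z["w"]; im=z["im"]
def sel(x0,x1,y0,y1,z0,z1):
    return (w[...,0]>x0)&(w[...,0]<x1)&(w[...,1]>y0)&(w[...,1]<y1)&(w[...,2]>z0)&(w[...,2]<z1)
def rect(m,n):
    p=w[m][:,:2]; r=cv2.minAreaRect((p*1000).astype(np.float32)); print(n,m.sum(),np.round(r[0],1),np.round(r[1],1),round(r[2],1),'z',np.round(np.median(w[m][:,2]),4))
rect(sel(.42,.53,-.36,-.2,.130,.15),'key top')
rect(sel(.42,.56,-.36,-.2,.06,.082),'stand top')
hsv=cv2.cvtColor(im,cv2.COLOR_RGB2HSV)
red=((hsv[...,0]<8)|(hsv[...,0]>172))&(hsv[...,1]>120)
rect(red&sel(.38,.75,-.1,.15,.05,.08),'box red')
blk=(im.max(-1)<70)
rect(blk&sel(.5,.7,-.06,.1,.064,.08),'cover')
brass=sel(.47,.54,-.08,0,.076,.09); rect(brass,'flat screw')
v,u=np.where(sel(.38,.75,-.1,.15,.05,.095)); print(u.min(),u.max(),v.min(),v.max())
a=cv2.resize(im[170:300,250:380],(560,560),interpolation=cv2.INTER_CUBIC)
b=cv2.resize(im[205:290,415:500],(240,240),interpolation=cv2.INTER_CUBIC)
c=np.zeros((560,800,3),np.uint8); c[:,:560]=a; c[:240,560:]=b
cv2.imwrite("pics/crop0.png",c[:,:,::-1])
```

```text
key top 146 [ 477.6 -283.1] [23.8 25. ] 15.9 z 0.1374
stand top 673 [ 477.6 -282.9] [64.  65.1] 28.9 z 0.0705
box red 1828 [537.8  20.5] [ 92.1 213.8] 82.5 z 0.0601
cover 1804 [602.6   9. ] [156.9 190.5] 83.1 z 0.0701
flat screw 135 [504.9 -42.8] [31.9 29.8] 15.6 z 0.0802
255 356 130 273
```

View pics/crop0.png

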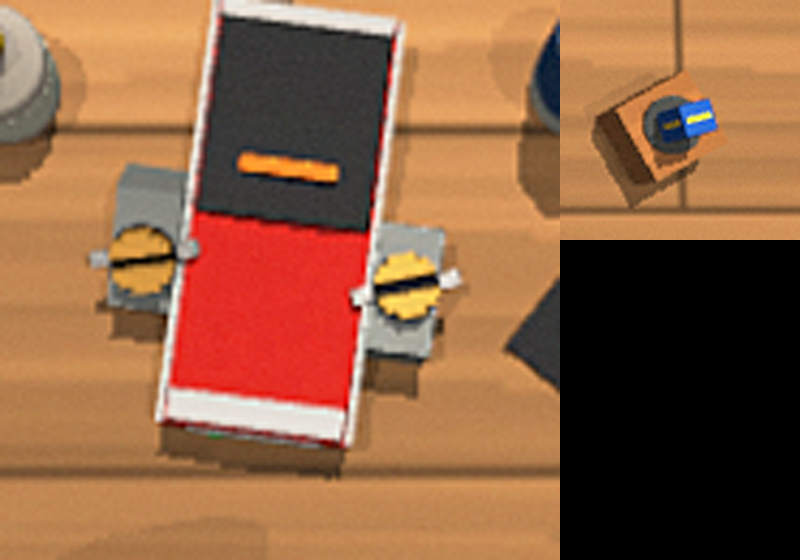

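The cover is the black plate on the box at top px (319,195). The other black plate, loose on the bench at (386,249), is smaller. The pink, purple and green plates at (202,373), (260,322) and (413,322) are excluded. The crop confirms the flat screw on the right at (345,237) and the slanted one on the left at (283,231). Both slots sit about 15° past "across". The key is upright in the stand at (456,247).

```bash
cat >> h.py <<'E'
BY=-7.4 # box yaw deg
def cur():
    o=ctrl.get_obs(); q=o["eef_rot"]; return o,np.array(o["eef_pos"]),R.from_quat([q[1],q[2],q[3],q[0]])
def toolR(yaw_y,axis=(0,0,1)):
    "tool z = -axis; tool y nearest to heading yaw_y (deg)"
    z=-np.array(axis,float); z/=np.linalg.norm(z); a=np.radians(yaw_y); y=np.array([np.cos(a),np.sin(a),0]); y-=z*(y@z); y/=np.linalg.norm(y)
    return R.from_matrix(np.stack([np.cross(y,z),y,z],1))
def go(p,Rt=None):
    o,c,Rc=cur(); d=Rc.inv().apply(np.array(p)-c)*1000
    print("t",round(o["time_s"],2),"pos",np.round(c*1000,1),"shift(tool,mm)",np.round(d,1),end=" ")
    if Rt is not None: print("rotvec deg",np.round((Rc.inv()*Rt).as_rotvec(degrees=True),2),"shift after rot",np.round(Rt.inv().apply(np.array(p)-c)*1000,1))
    print(" y yaw",np.round(np.degrees(np.arctan2(*Rc.as_matrix()[[1,0],1])),2),"F",np.round(o["wrist_force"],1),"open",round(o["opening"],3))
E
python3 -c "
from h import *
go([.4776,-.283,.2304],toolR(-74))
z=np.load('top0.npz'); w=z['w']
m=(w[...,0]>.5)&(w[...,0]<.75)&(w[...,1]<-.06)&(w[...,1]>-.25)&(w[...,2]>.15); print('can',np.median(w[m],0) if m.any() else 0)
"
```

```text
t 1.0 pos [ 229.7 -527.2  231.3] shift(tool,mm) [ 324.8 -124.9    0.9] rotvec deg [0.   0.   7.54] shift after rot [ 305.6 -166.4    0.9]
 y yaw -66.46 F [ 1.1  0.4 -0.2] open 0.997
can [ 0.61868718 -0.14240456  0.16944746]
```

apply_moves(
  moves=[
    {"jaw": 1, "offset": [50, -20, 0], "rot": [0, 0, 0]},
    {"jaw": 1, "offset": [55, -21, 0], "rot": [0, 0, 0]},
    {"jaw": 1, "offset": [55, -21, 0], "rot": [0, 0, 0]},
    {"jaw": 1, "offset": [55, -21, 0], "rot": [0, 0, 0]},
    {"jaw": 1, "offset": [55, -21, 0], "rot": [0, 0, 0]},
  ],
)

```text
time_s: 1.62
eef_pos: [0.4368, -0.3226, 0.2316]
eef_rot: [0.0, 0.979, 0.204, 0.0]
wrist_force: [0.8, -0.8, 0.4]
opening: 1.002
grasp_force: 0.0
```

apply_moves(
  moves=[
    {"jaw": 1, "offset": [54.8, -21, 0], "rot": [0, 0, 0]},
    {"jaw": 1, "offset": [0, 0, 0], "rot": [0, 0, 7.5]},
    {"jaw": 0.6, "offset": [0, 0, 0], "rot": [0, 0, 0]},
    {"jaw": 0.6, "offset": [0, 0, 0], "rot": [0, 0, 0]},
    {"jaw": 0.6, "offset": [0, 0, 0], "rot": [0, 0, 0]},
  ],
)

```text
time_s: 2.25
eef_pos: [0.477, -0.2836, 0.2313]
eef_rot: [0.0, 0.99, 0.139, 0.0]
wrist_force: [-0.2, -0.1, -0.2]
opening: 0.598
grasp_force: 0.0
```

```bash
python3 -c "
from h import *
go([.4776,-.283,.091],toolR(-74))
im,d=ctrl.camera('wrist'); cv2.imwrite('pics/w1.png',im[:,:,::-1])"
```

```text
t 2.25 pos [ 477.  -283.6  231.3] shift(tool,mm) [  0.7  -0.4 140.3] rotvec deg [ 0.   -0.    0.03] shift after rot [  0.7  -0.4 140.3]
 y yaw -73.97 F [-0.2 -0.1 -0.2] open 0.598
```

View pics/w1.png

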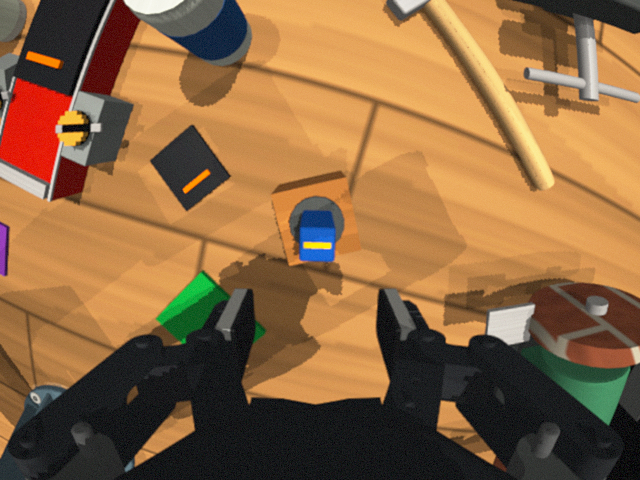

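The key is centred between the fingers at col 317, with its yellow line along the closing line, so I'll descend and grip.

apply_moves(
  moves=[
    {"jaw": 0.6, "offset": [0.7, 0, 50], "rot": [0, 0, 0]},
    {"jaw": 0.6, "offset": [0, 0, 50], "rot": [0, 0, 0]},
    {"jaw": 0.6, "offset": [0, 0, 40], "rot": [0, 0, 0]},
    {"jaw": 0.1, "offset": [0, 0, 0], "rot": [0, 0, 0]},
    {"jaw": 0.1, "offset": [0, 0, 0], "rot": [0, 0, 0]},
  ],
)

```text
time_s: 2.92
eef_pos: [0.4788, -0.2837, 0.0928]
eef_rot: [0.001, 0.99, 0.139, 0.001]
wrist_force: [0.8, 0.4, -2.1]
opening: 0.271
grasp_force: 59.5
```

apply_moves(
  moves=[
    {"jaw": 0, "offset": [0, 0, 0], "rot": [0, 0, 0]},
    {"jaw": 0, "offset": [0, 0, 0], "rot": [0, 0, 0]},
    {"jaw": 0, "offset": [0, 0, -20], "rot": [0, 0, 0]},
    {"jaw": 0, "offset": [0, 0, -50], "rot": [0, 0, 0]},
    {"jaw": 0, "offset": [0, 0, -60], "rot": [0, 0, 0]},
  ],
)

```text
time_s: 3.55
eef_pos: [0.4775, -0.2821, 0.2222]
eef_rot: [-0.001, 0.99, 0.14, -0.001]
wrist_force: [1.2, -1.1, -1.5]
opening: 0.273
grasp_force: 59.8
```

```bash
python3 -c "
from h import *
# flat screw at (.505,-.043): key tip is 75mm beyond TCP
go([.505,-.043,.073+.045+.075],toolR(-80)); print(ctrl.get_obs()['grasp_force'])"
```

```text
t 3.55 pos [ 477.5 -282.1  222.2] shift(tool,mm) [  92.5 -222.1   29.5] rotvec deg [-0.09  0.06  6.04] shift after rot [  68.6 -230.7   29.2]
 y yaw -73.96 F [ 1.2 -1.1 -1.5] open 0.273
59.770249128341675
```

apply_moves(
  moves=[
    {"jaw": 0, "offset": [10, -52, 0], "rot": [0, 0, 0]},
    {"jaw": 0, "offset": [10, -56, 0], "rot": [0, 0, 0]},
    {"jaw": 0, "offset": [10, -56, 0], "rot": [0, 0, 0]},
    {"jaw": 0, "offset": [11, -56, 0], "rot": [0, 0, 0]},
    {"jaw": 0, "offset": [10, -53, 0], "rot": [0, 0, 0]},
  ],
)

```text
time_s: 4.18
eef_pos: [0.4515, -0.0044, 0.2222]
eef_rot: [0.0, 0.99, 0.139, 0.001]
wrist_force: [0.4, 0.6, -1.8]
opening: 0.276
grasp_force: 59.9
```

```bash
cat >> h.py <<'E'
def wcloud(d,c,Rc):
    P=ctrl.camera_params("wrist"); K=P["K"]; M=np.array(P["mount"])
    v,u=np.mgrid[0:480,0:640]; x=(u-K[0,2]); y=(v-K[1,2]); r=np.hypot(x,y)+1e-9; th=r/K[0,0]
    t=np.tan(th); p=np.stack([x/r*t*d,y/r*t*d,d],-1); p[d<=0]=np.nan
    return Rc.apply((p@M[:3,:3].T+M[:3,3]).reshape(-1,3)).reshape(480,640,3)+c
E
python3 - <<'E'
from h import *
go([.47,0,.222])
o,c,Rc=cur(); im,d=ctrl.camera('wrist'); w=wcloud(d,c,Rc); np.savez('w2.npz',im=im,w=w,d=d); cv2.imwrite('pics/w2.png',im[:,:,::-1])
hsv=cv2.cvtColor(im,cv2.COLOR_RGB2HSV)
for t in ('flat_screw','slant_screw','cover'):
    for r in ctrl.outline_of('wrist',t)[:2]:
        g=r['region']; q=w[g]; q=q[~np.isnan(q[:,0])]; print(t,round(r['score'],2),np.round(r['position']),np.round(np.median(q,0),4),np.round(np.percentile(q,[3,97],0),4).tolist())
E
```

```text
t 4.17 pos [451.5  -4.4 222.2] shift(tool,mm) [19.   0.8  0.2]  y yaw -73.96 F [ 0.4  0.6 -1.8] open 0.276
flat_screw 0.92 [385. 178.] [ 0.5034 -0.0429  0.0815] [[0.4894, -0.0696, 0.065], [0.5185, -0.0202, 0.084]]
flat_screw 0.2 [190.  16.] [0.5961 0.1514 0.0572] [[0.5885, 0.1387, 0.0084], [0.6202, 0.1793, 0.0917]]
slant_screw 0.73 [294. 163.] [0.4918 0.0247 0.0622] [[0.4376, -0.0326, 0.0605], [0.6368, 0.0732, 0.0724]]
slant_screw 0.66 [222. 111.] [0.5191 0.0871 0.0774] [[0.5028, 0.0647, 0.0671], [0.532, 0.1124, 0.0879]]
cover 0.83 [454. 218.] [ 0.4821 -0.1437  0.0087] [[0.4478, -0.1791, 0.007], [0.516, -0.1104, 0.0131]]
cover 0.79 [342.  60.] [0.5836 0.0117 0.0718] [[0.5393, -0.0292, 0.0702], [0.631, 0.0554, 0.0785]]
```

View pics/w2.png

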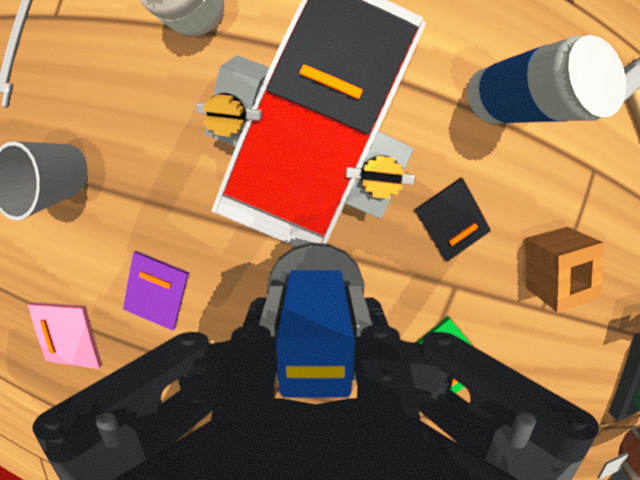

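The screws are at (382,177) flat and (225,115) slanted, with both slots visible. Next I'll fit the slot lines and the box frame.

Run:
```python
from h import *
z=np.load('w2.npz'); im,w=z['im'],z['w']; hsv=cv2.cvtColor(im,cv2.COLOR_RGB2HSV)
v,u=np.mgrid[0:480,0:640]
brass=(hsv[...,0]>15)&(hsv[...,0]<32)&(hsv[...,1]>110)&(hsv[...,2]>120)
dark=im.max(-1)<75
def pca(p):
    c=p.mean(0); U,S,V=np.linalg.svd(p-c); return c,V,S/np.sqrt(len(p))
for n,(cu,cv_) in dict(flat=(382,177),slant=(225,115)).items():
    near=np.hypot(u-cu,v-cv_)<26
    b=near&brass&(w[...,2]>.065); q=w[b]
    pl=pca(q); print(n,b.sum(),'brass mean',np.round(q.mean(0),4),'normal',np.round(pl[1][2]*np.sign(pl[1][2,2]),3),'tilt',np.round(np.degrees(np.arccos(abs(pl[1][2,2]))),1))
    r=cv2.minEnclosingCircle((q[:,:2]*1000).astype(np.float32)); print(' circ',r, 'bbox',np.round(q.min(0),4),np.round(q.max(0),4))
    s=near&dark&(w[...,2]>.06); s&=np.hypot(u-cu,v-cv_)<20; p=w[s]; c,V,S=pca(p); print(' slot n',s.sum(),np.round(c,4),'dir',np.round(V[0],3),'yaw',np.round(np.degrees(np.arctan2(V[0,1],V[0,0])),1),np.round(S*1000,1))
red=((hsv[...,0]<8)|(hsv[...,0]>172))&(hsv[...,1]>150)&(abs(w[...,2]-.061)<.004)&(w[...,0]<.66)&(w[...,0]>.4)
p=w[red]; r=cv2.minAreaRect((p[:,:2]*1000).astype(np.float32)); print('red',r,np.median(p[:,2]))
blk=(hsv[...,2]<80)&(abs(w[...,2]-.0705)<.003)&(w[...,0]>.52)&(w[...,0]<.68)&(abs(w[...,1]-.01)<.06)
p=w[blk]; r=cv2.minAreaRect((p[:,:2]*1000).astype(np.float32)); print('cover',r)
org=(hsv[...,0]>8)&(hsv[...,0]<20)&(hsv[...,1]>180)&(abs(w[...,2]-.0775)<.004)&(w[...,0]>.53)&(abs(w[...,1]-.01)<.06)
p=w[org]; r=cv2.minAreaRect((p[:,:2]*1000).astype(np.float32)); c,V,S=pca(p); print('rib',r,np.degrees(np.arctan2(V[0,1],V[0,0])),np.median(p[:,2]))
```

```text
flat 1039 brass mean [ 0.5039 -0.0433  0.0821] normal [0.001 0.004 1.   ] tilt 0.3
 circ ((502.625244140625, -45.05342483520508), 19.25753402709961) bbox [ 0.4868 -0.0605  0.065 ] [ 0.5205 -0.0272  0.0851]
 slot n 286 [ 0.5033 -0.044   0.0748] dir [ 0.182 -0.983 -0.002] yaw -79.5 [9.  1.7 0.7]
slant 1177 brass mean [0.5167 0.0891 0.0805] normal [-0.465  0.043  0.884] tilt 27.9
 circ ((516.8984985351562, 89.597900390625), 17.784221649169922) bbox [0.5003 0.0734 0.0681] [0.5331 0.106  0.0901]
 slot n 131 [0.5187 0.0854 0.0745] dir [-0.25   0.945 -0.212] yaw 104.8 [10.3  4.1  0.7]
red ((542.2470703125, 18.890533447265625), (92.75064086914062, 192.41586303710938), 82.62303924560547) 0.061804184989195265
cover ((586.5327758789062, 16.28287124633789), (94.47223663330078, 107.4536361694336), 82.54702758789062)
rib ((563.7540283203125, 15.962828636169434), (49.97529983520508, 8.892294883728027), 82.59794616699219) -97.29677861389973 0.07841582041069163
```

```bash
python3 -c "
from h import *
go([.504,-.0435,.172],toolR(-79.5))"
```

```text
t 4.38 pos [451.9  -5.4 222. ] shift(tool,mm) [39.3 51.  50.1] rotvec deg [ 0.07 -0.07  5.71] shift after rot [44.3 46.9 50. ]
 y yaw -73.79 F [-0.5  0.3 -2.4] open 0.273
```

apply_moves(
  moves=[
    {"jaw": 0, "offset": [0, 0, 0], "rot": [0, 0, 5.7]},
    {"jaw": 0, "offset": [22, 23.5, 0], "rot": [0, 0, 0]},
    {"jaw": 0, "offset": [22.3, 23.4, 10], "rot": [0, 0, 0]},
    {"jaw": 0, "offset": [0, 0, 40], "rot": [0, 0, 0]},
    {"jaw": 0, "offset": [0, 0, 0], "rot": [0, 0, 0]},
  ],
)

```text
time_s: 5.0
eef_pos: [0.5015, -0.0453, 0.1684]
eef_rot: [-0.001, 0.996, 0.089, -0.003]
wrist_force: [-0.8, -0.7, -1.7]
opening: 0.277
grasp_force: 59.9
```

Run:
```python
from h import *
go([.504,-.0435,.151],toolR(-79.5))
im,d=ctrl.camera('scene'); a=im[220:320,250:350]; im2,d=ctrl.camera('top'); b=im2[185:285,290:390]
cv2.imwrite('pics/c3.png',np.hstack([cv2.resize(x,(400,400),interpolation=cv2.INTER_CUBIC) for x in (a,b)])[:,:,::-1])
```

```text
t 5.0 pos [501.5 -45.3 168.4] shift(tool,mm) [ 2.9 -1.3 17.4] rotvec deg [-0.18  0.36 -0.3 ] shift after rot [ 2.8 -1.3 17.4]
 y yaw -79.8 F [-0.8 -0.7 -1.7] open 0.277
```

View pics/c3.png

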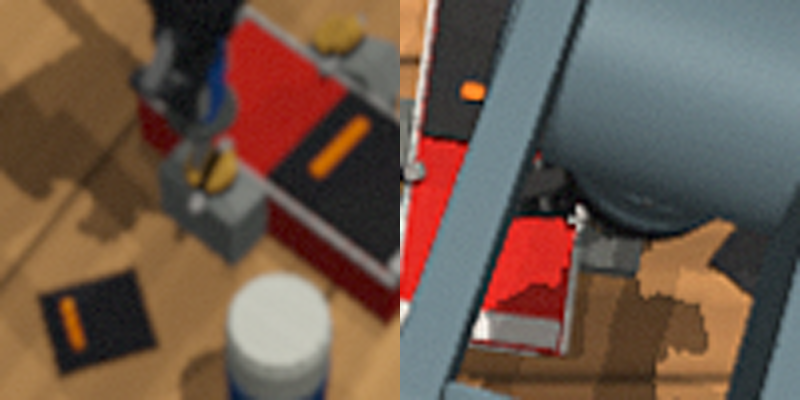

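The scene crop shows the blade just above the head, slightly towards the robot. I'll correct by the residual and re-read.

apply_moves(
  moves=[
    {"jaw": 0, "offset": [2, -1, 0], "rot": [0, 0, 0]},
    {"jaw": 0, "offset": [0, 0, 3], "rot": [0, 0, 0]},
    {"jaw": 0, "offset": [0, 0, 0], "rot": [0, 0, 0]},
    {"jaw": 0, "offset": [0, 0, 0], "rot": [0, 0, 0]},
    {"jaw": 0, "offset": [0, 0, 0], "rot": [0, 0, 0]},
  ],
)

```text
time_s: 5.72
eef_pos: [0.5056, -0.043, 0.1684]
eef_rot: [0.0, 0.996, 0.09, 0.0]
wrist_force: [-0.3, 0.1, -1.9]
opening: 0.275
grasp_force: 59.9
```

Run:
```python
from h import *
go([.504,-.0435,.151],toolR(-79.5))
im,d=ctrl.camera('scene'); go([.504,-.0435,.151],toolR(-79.5))
```

```text
t 5.72 pos [505.6 -43.  168.4] shift(tool,mm) [-1.6  0.2 17.4] rotvec deg [ 0.   -0.01 -0.15] shift after rot [-1.6  0.2 17.4]
 y yaw -79.65 F [-0.3  0.1 -1.9] open 0.275
t 5.78 pos [505.6 -43.  168.3] shift(tool,mm) [-1.6  0.2 17.3] rotvec deg [ 0.   -0.   -0.15] shift after rot [-1.6  0.2 17.3]
 y yaw -79.65 F [-0.   0.6 -1.7] open 0.272
```

apply_moves(
  moves=[
    {"jaw": 0, "offset": [-1.5, 0, 0], "rot": [0, 0, 0]},
    {"jaw": 0, "offset": [0, 0, 8], "rot": [0, 0, 0]},
    {"jaw": 0, "offset": [0, 0, 4], "rot": [0, 0, 0]},
    {"jaw": 0, "offset": [0, 0, 3], "rot": [0, 0, 0]},
    {"jaw": 0, "offset": [0, 0, 0], "rot": [0, 0, 0]},
  ],
)

```text
time_s: 6.4
eef_pos: [0.5039, -0.0433, 0.1529]
eef_rot: [-0.0, 0.996, 0.09, -0.0]
wrist_force: [-0.0, -0.1, -2.1]
opening: 0.267
grasp_force: 59.9
```

Run:
```python
from h import *
go([.504,-.0435,.151],toolR(-79.5)); print(ctrl.get_obs()['torque'])
```

```text
t 6.4 pos [503.9 -43.3 152.9] shift(tool,mm) [0.1 0.3 1.9] rotvec deg [-0.02  0.04 -0.16] shift after rot [0.1 0.3 1.9]
 y yaw -79.66 F [-0.  -0.1 -2.1] open 0.267
[-0.00148361 -0.01949407 -0.03620989]
```

No contact force with the tip about 4.5 mm below the head top, so the blade is in the slot. I'll turn anticlockwise, which is negative about tool z.

apply_moves(
  moves=[
    {"jaw": 0, "offset": [0, 0, 1.5], "rot": [0, 0, 0]},
    {"jaw": 0, "offset": [0, 0, 0], "rot": [0, 0, -9]},
    {"jaw": 0, "offset": [0, 0, 0], "rot": [0, 0, -9]},
    {"jaw": 0, "offset": [0, 0, 0], "rot": [0, 0, -9]},
    {"jaw": 0, "offset": [0, 0, 0], "rot": [0, 0, -9]},
  ],
)

```text
time_s: 7.02
eef_pos: [0.5046, -0.0431, 0.1519]
eef_rot: [0.0, 0.918, 0.396, 0.001]
wrist_force: [2.1, 1.0, -3.3]
opening: 0.273
grasp_force: 59.8
```

Run:
```python
from h import *
go([.504,-.0435,.151],toolR(-7.4)); print(ctrl.get_obs()['torque'],ctrl.get_obs()['q'][5])
```

```text
t 7.03 pos [504.6 -43.1 151.9] shift(tool,mm) [-0.7 -0.2  0.9] rotvec deg [  0.06  -0.06 -35.99] shift after rot [-0.5 -0.6  0.9]
 y yaw -43.39 F [ 2.1  1.  -3.3] open 0.273
[ 0.29081344 -0.39285857 -0.15442296] 0.43635160800794087
```

apply_moves(
  moves=[
    {"jaw": 0, "offset": [0, 0, 0], "rot": [0, 0, -9]},
    {"jaw": 0, "offset": [0, 0, 0], "rot": [0, 0, -9]},
    {"jaw": 0, "offset": [0, 0, 0], "rot": [0, 0, -9]},
    {"jaw": 0, "offset": [0, 0, 0], "rot": [0, 0, -9]},
    {"jaw": 0, "offset": [0, 0, 0], "rot": [0, 0, -5]},
  ],
)

```text
time_s: 7.65
eef_pos: [0.5043, -0.0433, 0.1519]
eef_rot: [0.0, 0.722, 0.692, 0.0]
wrist_force: [-0.1, 0.7, -2.0]
opening: 0.271
grasp_force: 59.9
```

apply_moves(
  moves=[
    {"jaw": 0, "offset": [0, 0, 0], "rot": [0, 0, -4]},
    {"jaw": 0, "offset": [0, 0, 0], "rot": [0, 0, -2]},
    {"jaw": 0, "offset": [0, 0, 0], "rot": [0, 0, 0]},
    {"jaw": 0, "offset": [0, 0, 0], "rot": [0, 0, 0]},
    {"jaw": 0, "offset": [0, 0, 0], "rot": [0, 0, 0]},
  ],
)

```text
time_s: 8.28
eef_pos: [0.5042, -0.0434, 0.1519]
eef_rot: [0.0, 0.686, 0.727, 0.0]
wrist_force: [0.7, 0.9, -1.7]
opening: 0.279
grasp_force: 59.9
```

Run:
```python
from h import *
go([.504,-.0435,.151],toolR(-7.4)); print(ctrl.get_obs()['torque'],ctrl.get_obs()['q'][5])
```

```text
t 8.28 pos [504.2 -43.4 151.9] shift(tool,mm) [-0.1 -0.2  0.9] rotvec deg [ 0.02  0.   10.71] shift after rot [-0.2 -0.2  0.9]
 y yaw 3.31 F [ 0.7  0.9 -1.7] open 0.279
[-0.00461347 -0.26072999 -0.07422876] -0.3785082173795104
```

apply_moves(
  moves=[
    {"jaw": 0, "offset": [0, 0, 0], "rot": [0, 0, -3]},
    {"jaw": 0, "offset": [0, 0, 0], "rot": [0, 0, -3]},
    {"jaw": 0, "offset": [0, 0, 0], "rot": [0, 0, 0]},
    {"jaw": 0, "offset": [0, 0, 0], "rot": [0, 0, 0]},
    {"jaw": 0, "offset": [0, 0, 0], "rot": [0, 0, 0]},
  ],
)

```text
time_s: 8.9
eef_pos: [0.5042, -0.0434, 0.1519]
eef_rot: [0.0, 0.648, 0.762, 0.0]
wrist_force: [1.2, -0.9, -2.1]
opening: 0.273
grasp_force: 60.0
```

Run:
```python
from h import *
go([.504,-.0435,.151],toolR(-7.4)); print(ctrl.get_obs()['torque'],ctrl.get_obs()['q'][5])
```

```text
t 8.9 pos [504.2 -43.4 151.9] shift(tool,mm) [-0.1 -0.3  0.9] rotvec deg [ 0.02  0.   16.69] shift after rot [-0.2 -0.2  0.9]
 y yaw 9.29 F [ 1.2 -0.9 -2.1] open 0.273
[-0.09772004 -0.31261576 -0.5506136 ] -0.4829519364123887
```

The torque has jumped to 0.55 N m, so the screw is at its stop. I'll relax the twist, lift out, and move back to look at both screws.

apply_moves(
  moves=[
    {"jaw": 0, "offset": [0, 0, 0], "rot": [0, 0, 7]},
    {"jaw": 0, "offset": [0, 0, 0], "rot": [0, 0, 0]},
    {"jaw": 0, "offset": [0, 0, -12], "rot": [0, 0, 0]},
    {"jaw": 0, "offset": [0, 0, -30], "rot": [0, 0, 0]},
    {"jaw": 0, "offset": [0, 0, -30], "rot": [0, 0, 0]},
  ],
)

```text
time_s: 9.52
eef_pos: [0.504, -0.0432, 0.2253]
eef_rot: [-0.0, 0.692, 0.722, -0.0]
wrist_force: [0.3, 0.4, -2.4]
opening: 0.273
grasp_force: 60.0
```

Run:
```python
from h import *
b=np.radians(BY); ax=np.array([-np.cos(b)*.5,-np.sin(b)*.5,np.cos(np.pi/6)])
y=np.array([-np.sin(b),np.cos(b),0]); x=np.cross(ax,y)  # slot dir theta: y cos + x sin
th=np.radians(20); s=-(y*np.cos(th)+x*np.sin(th)); z=-ax
Rt=R.from_matrix(np.stack([np.cross(s,z),s,z],1)); tip=np.array([.5195,.089,.0723])
for h in (.08,.05,.02): print(h); go(tip+ax*(.0765+h),Rt)
# view pose: vertical rotate-to
go([.452,.04,.23],toolR(-79))
```

```text
0.08
t 9.53 pos [504.  -43.2 225.3] shift(tool,mm) [144.8 -55.9  17.5] rotvec deg [-28.15  16.3   77.89] shift after rot [ -27.7 -151.8  -24.8]
 y yaw 2.45 F [ 0.3  0.4 -2.4] open 0.273
0.05
t 9.53 pos [504.  -43.2 225.3] shift(tool,mm) [142.3 -41.2  43.5] rotvec deg [-28.15  16.3   77.89] shift after rot [ -27.7 -151.8    5.2]
 y yaw 2.45 F [ 0.3  0.4 -2.4] open 0.273
0.02
t 9.53 pos [504.  -43.2 225.3] shift(tool,mm) [139.7 -26.4  69.4] rotvec deg [-28.15  16.3   77.89] shift after rot [ -27.7 -151.8   35.2]
 y yaw 2.45 F [ 0.3  0.4 -2.4] open 0.273
t 9.53 pos [504.  -43.2 225.3] shift(tool,mm) [ 85.4 -48.4  -4.7] rotvec deg [-0.    0.   81.45] shift after rot [-35.1 -91.6  -4.7]
 y yaw 2.45 F [ 0.3  0.4 -2.4] open 0.273
```

apply_moves(
  moves=[
    {"jaw": 0, "offset": [0, 0, -10], "rot": [-3.52, 2.04, 9.74]},
    {"jaw": 0, "offset": [0, 0, 0], "rot": [-3.52, 2.04, 9.74]},
    {"jaw": 0, "offset": [0, 0, 0], "rot": [-3.52, 2.04, 9.74]},
    {"jaw": 0, "offset": [0, 0, 0], "rot": [-3.52, 2.04, 9.74]},
    {"jaw": 0, "offset": [0, 0, 0], "rot": [-3.52, 2.04, 9.74]},
  ],
)

```text
time_s: 10.15
eef_pos: [0.5041, -0.0435, 0.2348]
eef_rot: [0.041, 0.917, 0.36, 0.168]
wrist_force: [-0.5, 0.0, -1.7]
opening: 0.273
grasp_force: 60.0
```

apply_moves(
  moves=[
    {"jaw": 0, "offset": [0, 0, 0], "rot": [-3.52, 2.04, 9.74]},
    {"jaw": 0, "offset": [0, 0, 0], "rot": [-3.52, 2.04, 9.74]},
    {"jaw": 0, "offset": [0, 0, 0], "rot": [-3.52, 2.04, 9.74]},
    {"jaw": 0, "offset": [-35, -50, -10], "rot": [0, 0, 0]},
    {"jaw": 0, "offset": [-35, -50, -10], "rot": [0, 0, 0]},
  ],
)

```text
time_s: 10.78
eef_pos: [0.4163, 0.0392, 0.2011]
eef_rot: [0.062, 0.96, 0.105, 0.251]
wrist_force: [0.6, 0.8, -1.9]
opening: 0.272
grasp_force: 60.3
```

apply_moves(
  moves=[
    {"jaw": 0, "offset": [0, -40, 0], "rot": [0, 0, 0]},
    {"jaw": 0, "offset": [0, 0, 0], "rot": [0, 0, 0]},
    {"jaw": 0, "offset": [0, 0, 0], "rot": [0, 0, 0]},
    {"jaw": 0, "offset": [0, 0, 0], "rot": [0, 0, 0]},
    {"jaw": 0, "offset": [0, 0, 0], "rot": [0, 0, 0]},
  ],
)

```text
time_s: 11.4
eef_pos: [0.4111, 0.0764, 0.1944]
eef_rot: [0.062, 0.96, 0.104, 0.251]
wrist_force: [0.2, -0.3, -2.7]
opening: 0.276
grasp_force: 60.3
```

```bash
cat >> h.py <<'E'
def slantR(thdeg):
    b=np.radians(BY); ax=np.array([-np.cos(b)*.5,-np.sin(b)*.5,np.cos(np.pi/6)])
    y=np.array([-np.sin(b),np.cos(b),0]); x=np.cross(ax,y)
    th=np.radians(thdeg); s=-(y*np.cos(th)+x*np.sin(th)); z=-ax
    return R.from_matrix(np.stack([np.cross(s,z),s,z],1)),ax,y,x
E
python3 - <<'E'
from h import *
Rt,ax,y,x=slantR(20); tip=np.array([.5195,.089,.0723])
go(tip+ax*(.0765+.08),Rt)
o,c,Rc=cur(); im,d=ctrl.camera('wrist'); w=wcloud(d,c,Rc); np.savez('w4.npz',im=im,w=w); cv2.imwrite('pics/w4.png',im[:,:,::-1])
for t in ('flat_screw','slant_screw','cover'):
    for r in ctrl.outline_of('wrist',t)[:2]:
        g=r['region']; q=w[g]; q=q[~np.isnan(q[:,0])]; print(t,round(r['score'],2),np.round(r['position']),np.round(np.median(q,0),4))
E
```

```text
t 11.4 pos [411.1  76.4 194.4] shift(tool,mm) [ 37.7 -14.6   2.1] rotvec deg [ 0.13  0.03 -0.24] shift after rot [ 37.8 -14.4   2.2]
 y yaw -80.18 F [ 0.2 -0.3 -2.7] open 0.276
flat_screw 0.74 [445. 231.] [ 0.5015 -0.0428  0.0812]
slant_screw 0.92 [299. 176.] [0.5186 0.0896 0.0762]
cover 0.87 [172. 392.] [0.3182 0.1625 0.0096]
cover 0.81 [ 30. 455.] [0.2054 0.3061 0.012 ]
```

View pics/w4.png

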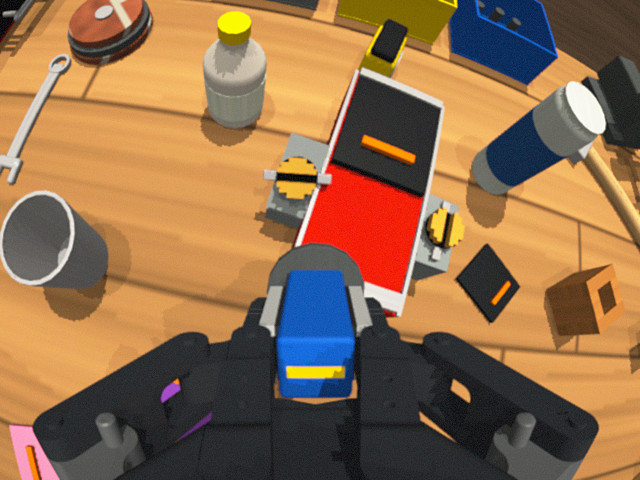

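The flat screw at (445,228) is undone, with its slot along the box. The slant screw is at (298,178). I'll fit its slot now.

Run:
```python
from h import *
z=np.load('w4.npz'); im,w=z['im'],z['w']; hsv=cv2.cvtColor(im,cv2.COLOR_RGB2HSV)
v,u=np.mgrid[0:480,0:640]; near=np.hypot(u-298,v-178)<26
brass=near&(hsv[...,0]>15)&(hsv[...,0]<32)&(hsv[...,1]>110)&(hsv[...,2]>120)
_,ax,y,x=slantR(0)
q=w[brass]; h=q@ax; m=np.median(h); q=q[abs(h-m)<.003]
n=np.linalg.svd(q-q.mean(0))[2][2]; print('normal',n,'exp',ax,'head plane vs', q.mean(0))
e=np.stack([q@y,q@x],1)*1000; (a,b),r=cv2.minEnclosingCircle(e.astype(np.float32)); c=(y*a+x*b)/1000+ax*m
print('circle r',r,'centre top',c,'floor',c-ax*.008, 'mean-based',q.mean(0)-ax*.008)
s=near&(im.max(-1)<75)&(np.hypot(u-298,v-178)<20); p=w[s]; print(s.sum()); pc=p.mean(0); d=np.linalg.svd(p-pc)[2][0]
d*=np.sign(d@y); print('slot c',pc,'dir',d,'theta',np.degrees(np.arctan2(d@x,d@y)))
k=near&(hsv[...,0]>15)&(hsv[...,0]<32)&(hsv[...,1]>110)
```

```text
normal [0. 0. 1.] exp [-0.49583558  0.0643978   0.8660254 ] head plane vs [nan nan nan]
circle r 0.0 centre top [nan nan nan] floor [nan nan nan] mean-based [nan nan nan]
261<stdin>:7: RuntimeWarning: Mean of empty slice.
  ret = um.true_divide(
<stdin>:9: RuntimeWarning: Mean of empty slice.
Traceback (most recent call last):
numpy.linalg.LinAlgError: SVD did not converge
```

Run:
```python
from h import *
z=np.load('w4.npz'); im,w=z['im'],z['w']; hsv=cv2.cvtColor(im,cv2.COLOR_RGB2HSV); ok=~np.isnan(w[...,0])
v,u=np.mgrid[0:480,0:640]; near=(np.hypot(u-298,v-178)<26)&ok
brass=near&(hsv[...,0]>15)&(hsv[...,0]<32)&(hsv[...,1]>110)&(hsv[...,2]>120)
_,ax,y,x=slantR(0)
q=w[brass]; h=q@ax; m=np.median(h); q=q[abs(h-m)<.003]
n=np.linalg.svd(q-q.mean(0),full_matrices=False)[2][2]; print(len(q),'normal',n,'exp',ax)
e=np.stack([q@y,q@x],1)*1000; (a,b),r=cv2.minEnclosingCircle(e.astype(np.float32)); c=(y*a+x*b)/1000+ax*m
print('circle r',r,'centre top',c,'floor',c-ax*.008, 'mean-based',q.mean(0)-ax*.008)
s=near&(im.max(-1)<75)&(np.hypot(u-298,v-178)<20); p=w[s]; pc=p.mean(0); d=np.linalg.svd(p-pc,full_matrices=False)[2][0]
d*=np.sign(d@y); print('slot c',pc,'dir',d,'theta',np.degrees(np.arctan2(d@x,d@y)))
tip=q.mean(0)-ax*.008; th=np.degrees(np.arctan2(d@x,d@y))
go(pc+ax*(.0765+.02),slantR(th)[0])
```

```text
953 normal [-0.49617232  0.06816823  0.86554383] exp [-0.49583558  0.0643978   0.8660254 ]
circle r 17.426607131958008 centre top [0.51484131 0.09041623 0.08088303] floor [0.51880799 0.08990104 0.07395483] mean-based [0.51869739 0.08954712 0.07399943]
slot c [0.51825972 0.08839782 0.07377708] dir [-0.09269308  0.98886512 -0.11642067] theta 14.366540887768167
t 11.6 pos [410.8  77.  194.2] shift(tool,mm) [ 37.5 -13.3  60.3] rotvec deg [0.09 0.02 5.44] shift after rot [ 36.  -16.7  60.3]
 y yaw -80.12 F [-0.9  0.5 -2.1] open 0.274
```

Run:
```python
from h import *
Rt,ax,_,_=slantR(17); go(np.array([.5194,.0896,.0727])+ax*(.0765+.02),Rt)
```

```text
t 11.6 pos [410.8  77.  194.2] shift(tool,mm) [ 38.2 -14.5  61.7] rotvec deg [0.09 0.03 2.81] shift after rot [ 37.5 -16.2  61.7]
 y yaw -80.12 F [-0.9  0.5 -2.1] open 0.274
```

apply_moves(
  moves=[
    {"jaw": 0, "offset": [0, 0, 0], "rot": [0, 0, 2.8]},
    {"jaw": 0, "offset": [37.5, -16.2, 10], "rot": [0, 0, 0]},
    {"jaw": 0, "offset": [0, 0, 46], "rot": [0, 0, 0]},
    {"jaw": 0, "offset": [0, 0, 0], "rot": [0, 0, 0]},
    {"jaw": 0, "offset": [0, 0, 0], "rot": [0, 0, 0]},
  ],
)

```text
time_s: 12.22
eef_pos: [0.4684, 0.0966, 0.1615]
eef_rot: [0.055, 0.963, 0.081, 0.253]
wrist_force: [-0.3, 0.9, -1.6]
opening: 0.271
grasp_force: 60.2
```

Run:
```python
from h import *
Rt,ax,_,_=slantR(17); go(np.array([.5194,.0896,.0727])+ax*(.0765+.02),Rt); ctrl.camera('top'); go(np.array([.5194,.0896,.0727])+ax*(.0765+.02),Rt)
```

```text
t 12.22 pos [468.4  96.6 161.5] shift(tool,mm) [0.1 0.4 6.1] rotvec deg [0.06 0.03 0.06] shift after rot [0.1 0.4 6.1]
 y yaw -82.55 F [-0.3  0.9 -1.6] open 0.271
t 12.28 pos [468.9  96.6 162.5] shift(tool,mm) [-0.8  0.2  6.7] rotvec deg [ 0.08 -0.1   0.05] shift after rot [-0.8  0.2  6.7]
 y yaw -82.57 F [ 0.2 -0.4 -1.5] open 0.275
```

apply_moves(
  moves=[
    {"jaw": 0, "offset": [-0.4, 0.2, 15], "rot": [0, 0, 0]},
    {"jaw": 0, "offset": [0, 0, 4], "rot": [0, 0, 0]},
    {"jaw": 0, "offset": [0, 0, 3], "rot": [0, 0, 0]},
    {"jaw": 0, "offset": [0, 0, 2], "rot": [0, 0, 0]},
    {"jaw": 0, "offset": [0, 0, 0], "rot": [0, 0, 0]},
  ],
)

```text
time_s: 12.9
eef_pos: [0.4803, 0.0949, 0.1406]
eef_rot: [0.055, 0.962, 0.081, 0.253]
wrist_force: [0.2, 0.9, -1.9]
opening: 0.276
grasp_force: 60.3
```

Run:
```python
from h import *
Rt,ax,_,_=slantR(17); go(np.array([.5194,.0896,.0727])+ax*(.0765),Rt); t=ctrl.get_obs(); print(t['torque'],t['torque']@ax)
```

```text
t 12.9 pos [480.3  94.9 140.6] shift(tool,mm) [0.2 0.3 2.1] rotvec deg [ 0.06 -0.02  0.07] shift after rot [0.2 0.3 2.1]
 y yaw -82.54 F [ 0.2  0.9 -1.9] open 0.276
[0.02939072 0.37365417 0.02097315] 0.02765281901186552
```

No force with the tip about 6 mm into the slot. Turning anticlockwise.

apply_moves(
  moves=[
    {"jaw": 0, "offset": [0, 0, 0.5], "rot": [0, 0, -9]},
    {"jaw": 0, "offset": [0, 0, 0], "rot": [0, 0, -9]},
    {"jaw": 0, "offset": [0, 0, 0], "rot": [0, 0, -9]},
    {"jaw": 0, "offset": [0, 0, 0], "rot": [0, 0, -9]},
    {"jaw": 0, "offset": [0, 0, 0], "rot": [0, 0, -9]},
  ],
)

```text
time_s: 13.52
eef_pos: [0.4808, 0.095, 0.1404]
eef_rot: [0.149, 0.857, 0.445, 0.213]
wrist_force: [-0.6, 0.5, -1.4]
opening: 0.273
grasp_force: 60.4
```

Run:
```python
from h import *
Rt,ax,_,_=slantR(90); go(np.array([.5194,.0896,.0727])+ax*(.0765),Rt); t=ctrl.get_obs(); print(t['torque'],t['torque']@ax, t['q'])
```

```text
t 13.53 pos [480.8  95.  140.4] shift(tool,mm) [-0.4  0.1  1.7] rotvec deg [ 8.000e-02  1.000e-02 -2.766e+01] shift after rot [-0.4 -0.1  1.7]
 y yaw -38.6 F [-0.6  0.5 -1.4] open 0.273
[ 0.23141164  0.32956235 -0.07092139] -0.15493876316102168 [-0.00622388 -0.19473565  2.27831593 -0.1208807   0.53971     0.69309222]
```

apply_moves(
  moves=[
    {"jaw": 0, "offset": [0, 0, 0], "rot": [0, 0, -9]},
    {"jaw": 0, "offset": [0, 0, 0], "rot": [0, 0, -9]},
    {"jaw": 0, "offset": [0, 0, 0], "rot": [0, 0, -9]},
    {"jaw": 0, "offset": [0, 0, 0], "rot": [0, 0, -6]},
    {"jaw": 0, "offset": [0, 0, 0], "rot": [0, 0, -4]},
  ],
)

```text
time_s: 14.15
eef_pos: [0.4806, 0.0949, 0.1403]
eef_rot: [0.208, 0.672, 0.694, 0.155]
wrist_force: [-0.5, -0.2, -0.7]
opening: 0.275
grasp_force: 60.5
```

apply_moves(
  moves=[
    {"jaw": 0, "offset": [0, 0, 0], "rot": [0, 0, -3]},
    {"jaw": 0, "offset": [0, 0, 0], "rot": [0, 0, -3]},
    {"jaw": 0, "offset": [0, 0, 0], "rot": [0, 0, 0]},
    {"jaw": 0, "offset": [0, 0, 0], "rot": [0, 0, 0]},
    {"jaw": 0, "offset": [0, 0, 0], "rot": [0, 0, 0]},
  ],
)

```text
time_s: 14.78
eef_pos: [0.4806, 0.0949, 0.1402]
eef_rot: [0.216, 0.636, 0.727, 0.144]
wrist_force: [-2.7, -0.8, 2.4]
opening: 0.272
grasp_force: 60.8
```

Run:
```python
from h import *
Rt,ax,_,_=slantR(90); go(np.array([.5194,.0896,.0727])+ax*(.0765),Rt); t=ctrl.get_obs(); print(t['torque'],t['torque']@ax, t['q'])
```

```text
t 14.78 pos [480.6  94.9 140.2] shift(tool,mm) [-0.3  0.1  1.6] rotvec deg [ 0.04  0.05 15.03] shift after rot [-0.3  0.1  1.6]
 y yaw 9.83 F [-2.7 -0.8  2.4] open 0.272
[ 0.13746861  0.42778333 -0.35037504] -0.34404720736447064 [-0.00637925 -0.19454408  2.27848635 -0.12121374  0.53980814 -0.05174995]
```

The torque is 0.34 N m, well past friction, so the screw is at its stop. A small extra nudge, then I'll back off and withdraw along the axis.

apply_moves(
  moves=[
    {"jaw": 0, "offset": [0, 0, 0], "rot": [0, 0, -2]},
    {"jaw": 0, "offset": [0, 0, 0], "rot": [0, 0, 8]},
    {"jaw": 0, "offset": [0, 0, -12], "rot": [0, 0, 0]},
    {"jaw": 0, "offset": [0, 0, -40], "rot": [0, 0, 0]},
    {"jaw": 0, "offset": [0, 0, -40], "rot": [0, 0, 0]},
  ],
)

```text
time_s: 15.4
eef_pos: [0.4338, 0.1008, 0.2196]
eef_rot: [0.207, 0.673, 0.694, 0.154]
wrist_force: [1.7, -0.7, -2.0]
opening: 0.271
grasp_force: 60.2
```

Run:
```python
from h import *
o,c,Rc=cur(); go([.4776,-.283,.23],toolR(-74))
im,d=ctrl.camera('wrist'); cv2.imwrite('pics/w5.png',im[:,:,::-1])
```

```text
t 15.4 pos [433.8 100.8 219.6] shift(tool,mm) [-383.8   24.7   37.8] rotvec deg [ 28.25 -15.37  73.93] shift after rot [-63.7 381.  -10.4]
 y yaw 3.17 F [ 1.7 -0.7 -2. ] open 0.271
```

View pics/w5.png

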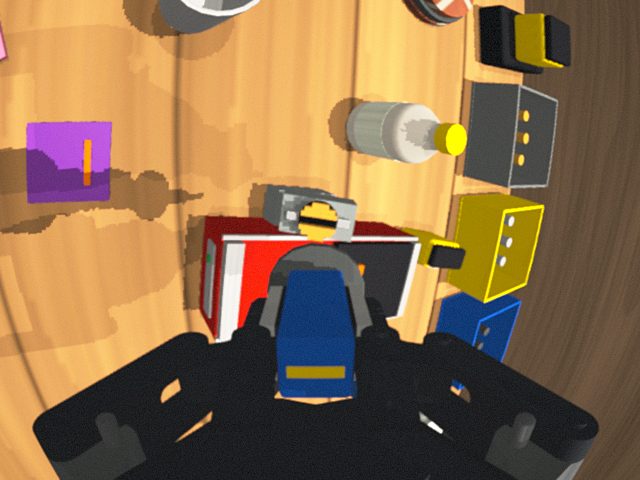

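The slant screw at (318,221) is undone, with its slot along the box. I'll carry the key back to the stand.

apply_moves(
  moves=[
    {"jaw": 0, "offset": [0, 0, -10], "rot": [3.53, -1.92, 9.24]},
    {"jaw": 0, "offset": [0, 0, 0], "rot": [3.53, -1.92, 9.24]},
    {"jaw": 0, "offset": [0, 0, 0], "rot": [3.53, -1.92, 9.24]},
    {"jaw": 0, "offset": [0, 0, 0], "rot": [3.53, -1.92, 9.24]},
    {"jaw": 0, "offset": [0, 0, 0], "rot": [3.53, -1.92, 9.24]},
  ],
)

```text
time_s: 16.08
eef_pos: [0.4299, 0.1017, 0.2277]
eef_rot: [0.083, 0.924, 0.369, 0.062]
wrist_force: [0.4, -0.9, -2.3]
opening: 0.274
grasp_force: 60.2
```

apply_moves(
  moves=[
    {"jaw": 0, "offset": [0, 0, 0], "rot": [3.53, -1.92, 9.24]},
    {"jaw": 0, "offset": [0, 0, 0], "rot": [3.53, -1.92, 9.24]},
    {"jaw": 0, "offset": [0, 0, 0], "rot": [3.53, -1.92, 9.24]},
    {"jaw": 0, "offset": [-10, 55, 0], "rot": [0, 0, 0]},
    {"jaw": 0, "offset": [-10, 55, 0], "rot": [0, 0, 0]},
  ],
)

```text
time_s: 16.7
eef_pos: [0.4411, -0.011, 0.2276]
eef_rot: [-0.0, 0.99, 0.14, 0.001]
wrist_force: [1.5, -0.2, -1.6]
opening: 0.272
grasp_force: 60.4
```

apply_moves(
  moves=[
    {"jaw": 0, "offset": [-10, 55, 0], "rot": [0, 0, 0]},
    {"jaw": 0, "offset": [-10, 55, 0], "rot": [0, 0, 0]},
    {"jaw": 0, "offset": [-10, 55, 0], "rot": [0, 0, 0]},
    {"jaw": 0, "offset": [0, 0, 0], "rot": [0, 0, 0]},
    {"jaw": 0, "offset": [0, 0, 0], "rot": [0, 0, 0]},
  ],
)

```text
time_s: 17.32
eef_pos: [0.4569, -0.1765, 0.2272]
eef_rot: [-0.001, 0.99, 0.139, 0.001]
wrist_force: [0.2, 0.8, -2.0]
opening: 0.269
grasp_force: 60.6
```

Run:
```python
from h import *
go([.4776,-.283,.2],toolR(-74))
```

```text
t 17.32 pos [ 456.9 -176.5  227.2] shift(tool,mm) [ -9.4 108.2  27. ] rotvec deg [-0.09 -0.11 -0.07] shift after rot [ -9.5 108.1  27.2]
 y yaw -74.07 F [ 0.2  0.8 -2. ] open 0.269
```

apply_moves(
  moves=[
    {"jaw": 0, "offset": [-4.7, 54, 0], "rot": [0, 0, 0]},
    {"jaw": 0, "offset": [-4.7, 54, 0], "rot": [0, 0, 0]},
    {"jaw": 0, "offset": [0, 0, 40], "rot": [0, 0, 0]},
    {"jaw": 0, "offset": [0, 0, 10], "rot": [0, 0, 0]},
    {"jaw": 0, "offset": [0, 0, 0], "rot": [0, 0, 0]},
  ],
)

```text
time_s: 17.95
eef_pos: [0.4778, -0.2812, 0.1773]
eef_rot: [-0.001, 0.99, 0.14, 0.001]
wrist_force: [0.8, 0.4, -1.6]
opening: 0.269
grasp_force: 60.6
```

Run:
```python
from h import *
ctrl.camera('top'); go([.4776,-.283,.0935],toolR(-74))
```

```text
t 18.0 pos [ 478.4 -281.9  178.5] shift(tool,mm) [-1.3  0.9 85. ] rotvec deg [-0.02 -0.15  0.04] shift after rot [-1.   0.9 85. ]
 y yaw -73.96 F [-0.5 -0.7 -1.6] open 0.273
```

apply_moves(
  moves=[
    {"jaw": 0, "offset": [-0.5, 0.8, 25], "rot": [0, 0, 0]},
    {"jaw": 0, "offset": [0, 0, 25], "rot": [0, 0, 0]},
    {"jaw": 0, "offset": [0, 0, 20], "rot": [0, 0, 0]},
    {"jaw": 0, "offset": [0, 0, 8], "rot": [0, 0, 0]},
    {"jaw": 0, "offset": [0, 0, 4], "rot": [0, 0, 0]},
  ],
)

```text
time_s: 18.62
eef_pos: [0.4786, -0.2839, 0.0969]
eef_rot: [0.0, 0.99, 0.139, 0.002]
wrist_force: [0.4, -1.4, -0.9]
opening: 0.273
grasp_force: 60.8
```

Run:
```python
from h import *
go([.4776,-.283,.0935],toolR(-74))
```

```text
t 18.62 pos [ 478.6 -283.9   96.9] shift(tool,mm) [-0.7 -1.2  3.4] rotvec deg [ 0.06 -0.2  -0.03] shift after rot [-0.7 -1.2  3.4]
 y yaw -74.03 F [ 0.4 -1.4 -0.9] open 0.273
```

apply_moves(
  moves=[
    {"jaw": 0, "offset": [0, 0, 1.5], "rot": [0, 0, 0]},
    {"jaw": 0, "offset": [0, 0, 1], "rot": [0, 0, 0]},
    {"jaw": 0, "offset": [0, 0, 0], "rot": [0, 0, 0]},
    {"jaw": 0, "offset": [0, 0, 0], "rot": [0, 0, 0]},
    {"jaw": 0, "offset": [0, 0, 0], "rot": [0, 0, 0]},
  ],
)

```text
time_s: 19.25
eef_pos: [0.4779, -0.2839, 0.0935]
eef_rot: [-0.0, 0.99, 0.139, 0.001]
wrist_force: [1.1, 1.2, -2.3]
opening: 0.272
grasp_force: 60.8
```

Run:
```python
from h import *
go([.4776,-.283,.0935],toolR(-74))
```

```text
t 19.25 pos [ 477.9 -283.9   93.5] shift(tool,mm) [-0.1 -0.9  0. ] rotvec deg [-0.02 -0.15 -0.07] shift after rot [-0.1 -0.9  0. ]
 y yaw -74.07 F [ 1.1  1.2 -2.3] open 0.272
```

apply_moves(
  moves=[
    {"jaw": 0, "offset": [0, 0, 1], "rot": [0, 0, 0]},
    {"jaw": 0, "offset": [0, 0, 0], "rot": [0, 0, 0]},
    {"jaw": 0.6, "offset": [0, 0, 0], "rot": [0, 0, 0]},
    {"jaw": 0.6, "offset": [0, 0, 0], "rot": [0, 0, 0]},
    {"jaw": 0.6, "offset": [0, 0, 0], "rot": [0, 0, 0]},
  ],
)

```text
time_s: 19.88
eef_pos: [0.478, -0.2839, 0.0926]
eef_rot: [-0.0, 0.99, 0.139, 0.001]
wrist_force: [0.3, -0.3, -0.0]
opening: 0.598
grasp_force: 0.0
```

apply_moves(
  moves=[
    {"jaw": 0.6, "offset": [0, 0, -15], "rot": [0, 0, 0]},
    {"jaw": 0.6, "offset": [0, 0, -50], "rot": [0, 0, 0]},
    {"jaw": 0.6, "offset": [0, 0, -50], "rot": [0, 0, 0]},
    {"jaw": 0, "offset": [0, 0, -25], "rot": [0, 0, 0]},
    {"jaw": 0, "offset": [0, 0, 0], "rot": [0, 0, 0]},
  ],
)

```text
time_s: 20.5
eef_pos: [0.4789, -0.2851, 0.2361]
eef_rot: [0.002, 0.99, 0.139, 0.003]
wrist_force: [-0.7, 0.6, -0.0]
opening: 0.179
grasp_force: 0.0
```

Run:
```python
from h import *
# fingertip behind rib: rib centre (.5638,.016) box yaw -7.4; cover box x 43, rib rear edge at box x 23 
b=np.radians(BY); ux=np.array([np.cos(b),np.sin(b),0]); uy=np.array([-np.sin(b),np.cos(b),0])
rib=np.array([.5635,.0162,0]); p=rib+ux*(.004+.022)
for yaw in (-97.4,-7.4): go([p[0],p[1],.15],toolR(yaw))
im,d=ctrl.camera('wrist'); cv2.imwrite('pics/w6.png',im[:,:,::-1]); print(p)
```

```text
t 20.5 pos [ 478.9 -285.1  236.1] shift(tool,mm) [ 187.5 -256.6   85.9] rotvec deg [ 0.22 -0.39 23.33] shift after rot [  71.1 -309.7   86.1]
 y yaw -74.07 F [-0.7  0.6 -0. ] open 0.179
t 20.5 pos [ 478.9 -285.1  236.1] shift(tool,mm) [ 187.5 -256.6   85.9] rotvec deg [  0.45  -0.13 -66.67] shift after rot [309.7  71.1  86.1]
 y yaw -74.07 F [-0.7  0.6 -0. ] open 0.179
[0.58928345 0.01285131 0.        ]
```

View pics/w6.png

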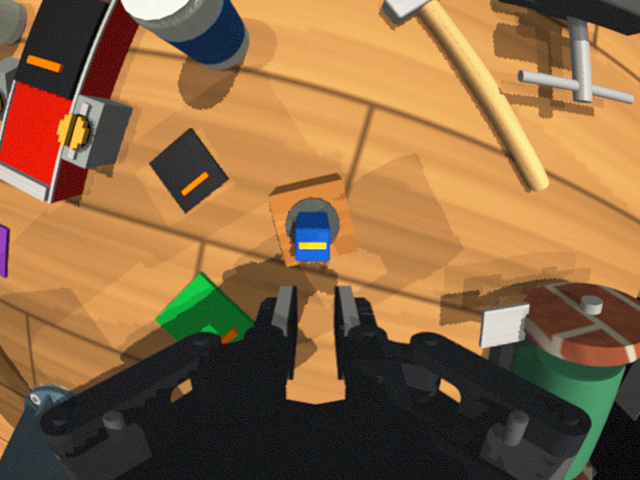

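The key is back upright in its stand at (312,240). Now I'll go with shut fingers to just behind the orange rib.

apply_moves(
  moves=[
    {"jaw": 0, "offset": [0, 0, 0], "rot": [0, 0, 7.8]},
    {"jaw": 0, "offset": [0, 0, 0], "rot": [0, 0, 7.8]},
    {"jaw": 0, "offset": [0, 0, 0], "rot": [0, 0, 7.8]},
    {"jaw": 0, "offset": [12, -52, 0], "rot": [0, 0, 0]},
    {"jaw": 0, "offset": [12, -52, 0], "rot": [0, 0, 0]},
  ],
)

```text
time_s: 21.18
eef_pos: [0.5141, -0.1828, 0.2306]
eef_rot: [-0.002, 0.998, -0.066, -0.0]
wrist_force: [0.4, -0.8, -0.4]
opening: 0.001
grasp_force: 0.0
```

apply_moves(
  moves=[
    {"jaw": 0, "offset": [12, -52, 0], "rot": [0, 0, 0]},
    {"jaw": 0, "offset": [12, -52, 0], "rot": [0, 0, 0]},
    {"jaw": 0, "offset": [12, -52, 0], "rot": [0, 0, 0]},
    {"jaw": 0, "offset": [11, -50, 0], "rot": [0, 0, 0]},
    {"jaw": 0, "offset": [0, 0, 40], "rot": [0, 0, 0]},
  ],
)

```text
time_s: 21.8
eef_pos: [0.5905, 0.0176, 0.1941]
eef_rot: [-0.001, 0.998, -0.063, 0.004]
wrist_force: [0.0, -1.5, -1.4]
opening: 0.002
grasp_force: 0.0
```

apply_moves(
  moves=[
    {"jaw": 0, "offset": [0, 0, 50], "rot": [0, 0, 0]},
    {"jaw": 0, "offset": [0, 0, 40], "rot": [0, 0, 0]},
    {"jaw": 0, "offset": [0, 0, 10], "rot": [0, 0, 0]},
    {"jaw": 0, "offset": [0, 0, 0], "rot": [0, 0, 0]},
    {"jaw": 0, "offset": [0, 0, 0], "rot": [0, 0, 0]},
  ],
)

```text
time_s: 22.42
eef_pos: [0.5899, 0.014, 0.0949]
eef_rot: [-0.0, 0.998, -0.065, 0.003]
wrist_force: [0.0, -0.1, -0.0]
opening: 0.005
grasp_force: 0.0
```

Run:
```python
from h import *
go([.5893,.0129,.073],toolR(-97.4))
o,c,Rc=cur(); im,d=ctrl.camera('wrist'); w=wcloud(d,c,Rc); cv2.imwrite('pics/w7.png',im[:,:,::-1])
```

```text
t 22.43 pos [589.9  14.   94.9] shift(tool,mm) [-0.6  1.2 21.9] rotvec deg [-0.07 -0.3  -0.08] shift after rot [-0.5  1.2 21.9]
 y yaw -97.48 F [ 0.  -0.1 -0. ] open 0.005
```

View pics/w7.png

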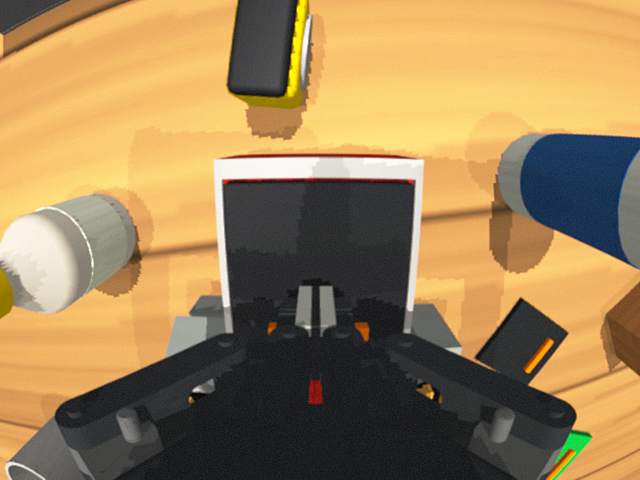

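The fingertips at (316,300) are centred over the cover, just behind the rib at row 328. I'll lower and draw.

apply_moves(
  moves=[
    {"jaw": 0, "offset": [0, 1, 15], "rot": [0, 0, 0]},
    {"jaw": 0, "offset": [0, 0, 7.5], "rot": [0, 0, 0]},
    {"jaw": 0, "offset": [0, 0, 0], "rot": [0, 0, 0]},
    {"jaw": 0, "offset": [-5, 0, 0], "rot": [0, 0, 0]},
    {"jaw": 0, "offset": [-5, 0, 0], "rot": [0, 0, 0]},
  ],
)

```text
time_s: 23.1
eef_pos: [0.5781, 0.0147, 0.0702]
eef_rot: [-0.001, 0.998, -0.065, 0.001]
wrist_force: [0.3, 0.0, -0.7]
opening: -0.001
grasp_force: 0.3
```

apply_moves(
  moves=[
    {"jaw": 0, "offset": [-8, 0, 0], "rot": [0, 0, 0]},
    {"jaw": 0, "offset": [-9, 0, 0], "rot": [0, 0, 0]},
    {"jaw": 0, "offset": [-9, 0, 0], "rot": [0, 0, 0]},
    {"jaw": 0, "offset": [-9, 0, 0], "rot": [0, 0, 0]},
    {"jaw": 0, "offset": [-9, 0, 0], "rot": [0, 0, 0]},
  ],
)

```text
time_s: 23.72
eef_pos: [0.5344, 0.0205, 0.0705]
eef_rot: [-0.001, 0.998, -0.065, 0.001]
wrist_force: [0.3, -0.0, -0.3]
opening: -0.003
grasp_force: 0.4
```

Run:
```python
from h import *
go([.495,.0251,.073],toolR(-97.4))
```

```text
t 23.73 pos [534.4  20.5  70.5] shift(tool,mm) [-39.6   0.5  -2.6] rotvec deg [-0.08 -0.13 -0.07] shift after rot [-39.6   0.5  -2.5]
 y yaw -97.47 F [ 0.3 -0.  -0.3] open -0.003
```

apply_moves(
  moves=[
    {"jaw": 0, "offset": [-9, 0, 0], "rot": [0, 0, 0]},
    {"jaw": 0, "offset": [-9, 0, 0], "rot": [0, 0, 0]},
    {"jaw": 0, "offset": [-9, 0, 0], "rot": [0, 0, 0]},
    {"jaw": 0, "offset": [-9, 0, 0], "rot": [0, 0, 0]},
    {"jaw": 0, "offset": [-5, 0, 0], "rot": [0, 0, 0]},
  ],
)

```text
time_s: 24.35
eef_pos: [0.4938, 0.0258, 0.0704]
eef_rot: [-0.001, 0.998, -0.065, 0.001]
wrist_force: [1.0, -0.2, 1.0]
opening: 0.0
grasp_force: 0.5
```

Run:
```python
from h import *
go([.488,.026,.073],toolR(-97.4))
o,c,Rc=cur(); im,d=ctrl.camera('wrist'); cv2.imwrite('pics/w8.png',im[:,:,::-1]); w=wcloud(d,c,Rc)
v=~np.isnan(w[...,0]); hsv=cv2.cvtColor(im,cv2.COLOR_RGB2HSV)
b=np.radians(BY); q=w-np.array([.5444,.0188,0]); bx=q[...,0]*np.cos(b)+q[...,1]*np.sin(b); by=-q[...,0]*np.sin(b)+q[...,1]*np.cos(b)
m=(im.max(-1)<70)&(abs(w[...,2]-.0715)<.004)&(abs(by)<.04)&(bx>-.1)&(bx<.09); print('cover rear edge bx',np.percentile(bx[m],[95,99]) if m.any() else None)
y=(hsv[...,0]>20)&(hsv[...,0]<35)&(hsv[...,1]>120)&(abs(by)<.036)&(bx>0)&(bx<.09); print('battery px',y.sum(),np.percentile(bx[y],[2,98]) if y.any() else None)
```

```text
t 24.35 pos [493.8  25.8  70.4] shift(tool,mm) [-5.8  0.6 -2.6] rotvec deg [-0.08 -0.13 -0.07] shift after rot [-5.8  0.6 -2.6]
 y yaw -97.47 F [ 1.  -0.2  1. ] open 0.0
cover rear edge bx [0.00364072 0.00613438]
battery px 3944 [0.02184599 0.07948172]
```

apply_moves(
  moves=[
    {"jaw": 0, "offset": [-2, 0, 0], "rot": [0, 0, 0]},
    {"jaw": 0, "offset": [-2, 0, 0], "rot": [0, 0, 0]},
    {"jaw": 0, "offset": [0, 0, 0], "rot": [0, 0, 0]},
    {"jaw": 0, "offset": [0, 0, 0], "rot": [0, 0, 0]},
    {"jaw": 0, "offset": [0, 0, 0], "rot": [0, 0, 0]},
  ],
)

```text
time_s: 25.02
eef_pos: [0.4903, 0.0262, 0.0703]
eef_rot: [-0.001, 0.998, -0.065, 0.001]
wrist_force: [0.6, 0.8, 0.3]
opening: 0.004
grasp_force: 0.1
```

apply_moves(
  moves=[
    {"jaw": 0, "offset": [-1.5, 0, 0], "rot": [0, 0, 0]},
    {"jaw": 0, "offset": [0, 0, 0], "rot": [0, 0, 0]},
    {"jaw": 0, "offset": [0, 0, 0], "rot": [0, 0, 0]},
    {"jaw": 0, "offset": [0, 0, 0], "rot": [0, 0, 0]},
    {"jaw": 0, "offset": [0, 0, 0], "rot": [0, 0, 0]},
  ],
)

```text
time_s: 25.65
eef_pos: [0.4892, 0.0263, 0.0704]
eef_rot: [-0.001, 0.998, -0.065, 0.001]
wrist_force: [3.3, -1.4, -0.9]
opening: -0.003
grasp_force: 1.8
```

apply_moves(
  moves=[
    {"jaw": 0, "offset": [-1, 0, 0], "rot": [0, 0, 0]},
    {"jaw": 0, "offset": [0, 0, 0], "rot": [0, 0, 0]},
    {"jaw": 0, "offset": [0, 0, 0], "rot": [0, 0, 0]},
    {"jaw": 0, "offset": [0, 0, 0], "rot": [0, 0, 0]},
    {"jaw": 0, "offset": [0, 0, 0], "rot": [0, 0, 0]},
  ],
)

```text
time_s: 26.28
eef_pos: [0.4891, 0.0264, 0.0709]
eef_rot: [-0.001, 0.998, -0.065, 0.002]
wrist_force: [5.6, -0.5, -1.4]
opening: -0.0
grasp_force: 2.8
```

The arm stalls with rising force, so the cover is on the front stop. I'll back off, lift clear and check.

apply_moves(
  moves=[
    {"jaw": 0, "offset": [5, 0, 0], "rot": [0, 0, 0]},
    {"jaw": 0, "offset": [0, 0, -40], "rot": [0, 0, 0]},
    {"jaw": 0, "offset": [0, 0, -60], "rot": [0, 0, 0]},
    {"jaw": 0, "offset": [-60, 0, -60], "rot": [0, 0, 0]},
    {"jaw": 0, "offset": [-60, 0, 0], "rot": [0, 0, 0]},
  ],
)

```text
time_s: 26.9
eef_pos: [0.3904, 0.0389, 0.2179]
eef_rot: [-0.0, 0.998, -0.065, 0.004]
wrist_force: [-0.9, -0.3, -0.2]
opening: 0.002
grasp_force: 0.0
```

apply_moves(
  moves=[
    {"jaw": 0, "offset": [0, 0, 0], "rot": [0, 0, 0]},
    {"jaw": 0, "offset": [0, 0, 0], "rot": [0, 0, 0]},
    {"jaw": 0, "offset": [0, 0, 0], "rot": [0, 0, 0]},
    {"jaw": 0, "offset": [0, 0, 0], "rot": [0, 0, 0]},
    {"jaw": 0, "offset": [0, 0, 0], "rot": [0, 0, 0]},
  ],
)

```text
time_s: 27.52
eef_pos: [0.3895, 0.0392, 0.214]
eef_rot: [-0.001, 0.998, -0.065, 0.001]
wrist_force: [-0.2, 0.3, 0.4]
opening: -0.0
grasp_force: 0.0
```

Run:
```python
from h import *
go([.48,.026,.2]); im,d=ctrl.camera('wrist'); cv2.imwrite('pics/w9.png',im[:,:,::-1])
```

```text
t 27.52 pos [389.5  39.2 214. ] shift(tool,mm) [91.5  1.3 14. ]  y yaw -97.48 F [-0.2  0.3  0.4] open -0.0
```

View pics/w9.png

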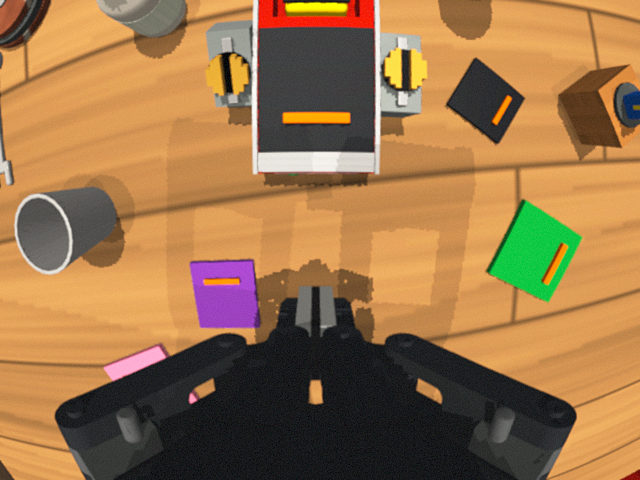

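The cover is flush against the front stop at (315,152) and the battery bay is open at (315,5). Both screws lie along the box, at (228,72) and (405,70), and the key is in its stand at (630,103). Handing in.

```bash
python3 -c "
from bench import ctrl
print(ctrl.hand_in())"
```

```text
the job is handed in; nothing more can be done
None
```

I handed the job in at about 27.5 s of the 67 s allowed: both screws are turned to their stops with the key, the cover is against the front stop with the battery bay open, and the key is back upright in its stand; the hand-in returned no verdict.

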